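Tip two reference balls out of a double-ended carrier into their nests

ROBOT

A 6-joint arm with a two-finger parallel gripper is mounted at the origin on a cart in front of the work surface, level with it; the furniture and walls round the work are solid. World frame = base frame: x ahead of the robot, y to its left, z up, the work surface at z = 0. Lengths are in m, angles in rad, forces in N, time in s.
With the tool pointing down it reaches from about 0.35 to 0.725 m from the base axis. Payload 6 kg.
Tool frame: the origin (TCP) lies between the finger pads, 19 mm behind the fingertips; this is the grasp point; z points along the fingers, y is the line along which they close (so a half turn about z gives the same grasp; the last joint's range is limited). The gripper opens to 85 mm and grips with 20 to 120 N. Pads are 22 mm wide; open, the fingers measure 114 mm over their backs; the gripper's body (76 mm by 85 mm) begins 54 mm behind the grasp point. The pads swing forward as they close: fully open they stand 13 mm farther back than shut.
Start: joints at [-0.803, 0.04, 0.085, 0, -1.615, -0.334], TCP at [0.252, -0.544, 0.25] pointing down, gripper open.
Joint ranges: [-2.56, 2.56], [-1.29, 2.01], [-1.08, 1.49], [-3.29, 1.98], [-2.81, -0.18], [-2.99, 2.99]. Speed limits (rad/s): [2.57, 2.57, 3.01, 3.14, 3.14, 3.14].

INTERFACE

Orientations are given as a unit quaternion [x, y, z, w].
In Python, from station import manip gives the robot as it stands. The module is installed in compiled form; this text tells all that it offers.
- The arm moves only by the tool carry_out, never from a script. Its argument "series" is a list that holds one entry, the list of rows, each a list of 6 numbers: the shift along the world's x, y, z each as a share of 500 mm, from -1 to 1, then the turn, a rotation vector about the world's x, y, z each as a share of 180 degrees, from -1 to 1. In form: [[[dx, dy, dz, rx, ry, rz], ...]]. A call has exactly 8 rows; each row is the pose to reach, as a shift and turn from the pose commanded when the call began, turning the shorter way round; what a row does not reach only later rows make up. A row lasts 1/8 s, in which the tool goes at most 62.5 mm and 10.7 degrees, less where a joint would pass 70% of its speed; a pose out of reach is approached as far as the arm can. A call with a number of a shift or a turn outside -1 to 1 is refused whole. A call with a gripper value outside its range is refused whole. "gripper" is the opening, from -1 (shut) to 1 (fully open), set as the call begins (left out, the last holds). The fingers move at their own pace and stop on an object; "squeeze" is the grip in N (left out, the last holds). Time passes only in rows, so rows that repeat a pose let the fingers close, or fill a call up. It gives the time, the measured TCP pose, the force, the opening and the grip force at its end, in the units of the state.
- manip.get_state(): the state, without advancing time (a new reading comes with each control period).
- manip.snapshot(name): name is "scene" or "top" or "wrist"; returns the picture (384x512x3 uint8, blue, green, red); there is no depth.
- manip.camera_info(name): a dict with "fx", "fy", "cx", "cy" (pixels), "R" (3x3) and "t" (3): a world point X has camera coordinates R X + t. Camera axes: x right, y down, z forward; pixel columns grow to the right and rows downward; lengths in m; the calibration is good to about 2 mm. A picture is of the moment at which its call begins: read the wrist's pose just before it. camera_info takes no time and is no camera call; for the wrist camera it gives the pose at the moment of the call.
- manip.sign_off(): hands the job in; it is judged then, once.
The state is a dict: "clock": time; "qpos": joint angles; "joint_vel": joint speeds; "joint_torque": joint torques, N m; "tool_pos": TCP position; "eef_rot": TCP orientation; "contact_force": force on the tool from outside, world axes, zero at the start; "ft_torque": the same for the moment, N m; "gripper_width": opening from 0.0 (shut) to 1.0 (fully open); "grasp_force": force on a finger pad.
Only numpy, scipy, OpenCV 4.12 (cv2) and the standard library are available. Lean on these libraries where they do the work, as an engineer would, in place of code of your own. Each camera call takes 0.05 s, during which the arm holds its last target. There are 200 camera calls.

TASK

The two polished reference balls must not be touched. Pick up the blue double-ended carrier by its black fin and tip each ball out of its open end, through the low front of the grey dust screen, into the nest of its own colour: tip to about 45 degrees each time, never beyond 60, and bring the carrier level again after each ball. Then set the carrier down level on the black rubber mat, centred and lined up with it, and let go; leave the vial, bottle, filter cube and lens mount where they stand.

Things in the scene. Friction and masses are not known exactly. Their poses are not given: they have to be found in the camera images.
- carrier: blue tipping carrier, 142 x 34 mm, loose, 0.13 to 0.21 kg. Origin: centre of its underside; x along its length, z up. Floor 4 mm thick; side walls, 20 mm high, run the whole length, 26 mm apart inside; both ends are open. A solid block 40 mm long (x +-20 mm, to 24 mm height) parts the two ends. Same when turned by half a turn, but for which ball is at which end
- grip (a point): where to put the TCP: on the carrier's middle, 48 mm above its underside, in the black fin that stands on the block: 40 mm along the carrier's x, 14 mm thick along y, from 24 to 66 mm height. Grasp it across its thickness from above (fingertips then stay above the side walls)
- spout_plus (a point): middle of the carrier's floor edge at its open +x end (x = 71 mm, z = 4 mm in the carrier). The ball of this end sits in a pocket between the block and a 2 mm high ridge across the floor (x 46 to 49 mm); with this end tipped down by more than about 34 degrees it climbs the ridge, rolls down the last 22 mm and drops off this edge
- spout_minus (a point): the same at the carrier's open -x end (x = -71 mm, z = 4 mm), with its own pocket and ridge
- red_ball_center (a point): centre of the red ball, 24 mm diameter, 45 g; starts in the pocket at one end of the carrier, about 33 mm from the carrier's middle; which end varies
- white_ball_center (a point): centre of the white ball, 24 mm diameter, 45 g; starts in the pocket at the carrier's other end
- receiver: fixed receiver, 68 mm deep (x), 132 mm wide (y), two nests side by side along y. Origin: centre of its underside. Front (-x): wall 28 mm high, 4 mm thick, outer face at x = -34 mm; a 28 mm wall parts the nests at y = 0; a grey dust screen, 75 mm high, 4 mm thick, closes back and both sides. Its front looks to the robot's left and partly back at it
- red_nest: fixed red plate, 58 x 58 x 4 mm, the floor of one nest inside the receiver, with a 14 mm hole in its middle (the ball may rest in it or beside it). Origin: centre of its underside, 6 mm above the table; it lies 33 mm to one side of the receiver's middle (y = +33 or -33 mm; which varies). The nest is about 60 mm square inside
- white_nest: the same in white, on the receiver's other side
- mat: fixed black rubber mat, 160 x 60 x 3 mm, on which the carrier starts and must end. Origin: centre of its underside on the table; x along its length
- bead_vial: white vial with a green cap, 22 mm diameter, 45 mm high, loose, off one end of the mat; leave alone. Origin: centre of its underside
- solvent_bottle: white bottle with a blue cap, 62 mm diameter, 135 mm high, loose, off one end of the mat; leave alone. Origin: centre of its underside
- filter_cube: black cube-shaped box with a paper-white top, 37 x 43 x 41 mm, loose, near the receiver's front; leave alone. Origin: centre of its underside
- iris_mount: black ring mount on a steel post and black base, 55 x 38 x 109 mm, loose, near the receiver; leave alone. Origin: centre of its underside

How it is judged:
By the outcome, as a careful person would: the job done as asked, in the order asked, and still so for the second after the job is handed in, with the robot touching nothing.
It also fails if it takes over 66 s, if anything falls off the work surface, if the arm or the gripper's body presses on something with over 40 N, if the wrist force passes 120 N, or if a joint passes its speed limit or range.

## Working session

There is one attempt and no reset: what is moved stays moved. The work goes in short steps, Python scripts to look and compute and a tool call to move; the robot and the scene stay as the last step left them, time stands still between calls to the robot, and variables do not carry over. Pictures are saved under pics/ and viewed, at most 10 in all, crops included, and the job is handed in when it is done.

Besides the shell and the picture viewer there is one more tool, called after ">>>" by a JSON object that holds its "fn" and its "kwargs", one argument or row to a line. carry_out: Moves the arm, as the interface text tells. Its arguments: {"type":"object","properties":{"series":{"type":"array","items":{"type":"array","items":{"type":"array","items":{"type":"number"}}}},"gripper":{"type":"number"},"squeeze":{"type":"number"}},"required":["series"]}

```bash
mkdir -p pics
python3 - <<'E'
from station import manip
import cv2,numpy as np
s=manip.get_state();print(s)
for n in("scene","top"):
    im=manip.snapshot(n);cv2.imwrite(f"pics/{n}0.png",im)
    c=manip.camera_info(n);print(n,c)
a=cv2.imread("pics/scene0.png");b=cv2.imread("pics/top0.png")
E
```

```text
{'clock': 0.0, 'qpos': array([-8.03328727e-01,  4.08114289e-02,  8.37775035e-02, -4.77847571e-04,
       -1.61552466e+00, -3.33672149e-01]), 'joint_vel': array([ 9.66902541e-04,  1.10130007e-03,  1.46605978e-04, -4.34070463e-04,
        1.45339825e-05, -8.53731615e-04]), 'joint_torque': array([ 6.28512262e-04, -3.68201816e+01,  3.47402430e+01,  6.93189159e+00,
       -5.49010860e-03,  2.78942036e-05]), 'tool_pos': array([ 0.25211904, -0.54411355,  0.24895796]), 'eef_rot': array([-2.15211214e-01,  9.76567100e-01,  8.75799113e-04, -2.57560964e-04]), 'contact_force': array([-1.23475502,  0.51442805,  0.06934701]), 'ft_torque': array([ 0.04429422,  0.01071112, -0.02669268]), 'grasp_force': 0.0, 'gripper_width': 0.9968195326002568}
scene {'fx': 371.5639631444325, 'fy': 371.5639631444325, 'cx': 250.85922121301164, 'cy': 186.54107996972562, 'R': array([[-0.88703401, -0.46168855, -0.00378799],
       [-0.28440037,  0.5528397 , -0.78325264],
       [ 0.36371292, -0.69369442, -0.62169201]]), 't': array([0.37297659, 0.23119421, 0.76606831])}
top {'fx': 484.53442340410663, 'fy': 484.53442340410663, 'cx': 262.7318943653871, 'cy': 205.70724561111186, 'R': array([[-0.00915179, -0.99987297,  0.01304954],
       [-0.99455626,  0.00774695, -0.10391257],
       [ 0.10379828, -0.01392949, -0.99450082]]), 't': array([-0.08161751,  0.48569532,  1.43158139])}
```

View pics/scene0.png

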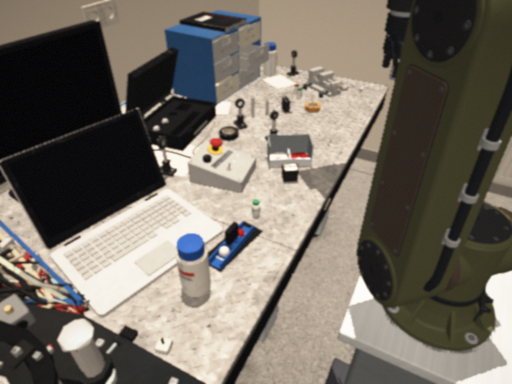

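View pics/top0.png

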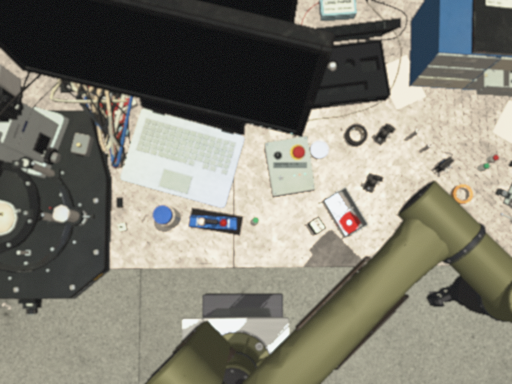

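The scene view shows the carrier at about (233,245), with the bottle at (193,268) and the vial at (256,208). The receiver is at about (290,150), with the cube at (290,172) and the iris mount at (273,125). In the top view the carrier is at (215,221), the receiver at (344,212), the cube at (316,226) and the mount at (372,183). I'll enlarge both.

Run:
```python
import cv2,numpy as np
a=cv2.imread("pics/scene0.png");b=cv2.imread("pics/top0.png")
r=lambda i,x,y,w,h,s:cv2.resize(i[y:y+h,x:x+w],None,fx=s,fy=s,interpolation=cv2.INTER_CUBIC)
t=r(b,140,170,250,75,3.2)   # 800x240
u=np.hstack([r(a,200,215,66,60,6),r(a,255,100,66,60,6)])[:, :800] # 792x360
o=np.zeros((600,800,3),np.uint8);o[:240]=t;o[240:,:792]=u
cv2.imwrite("pics/c0.png",o)
```

```text
(no output)
```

View pics/c0.png

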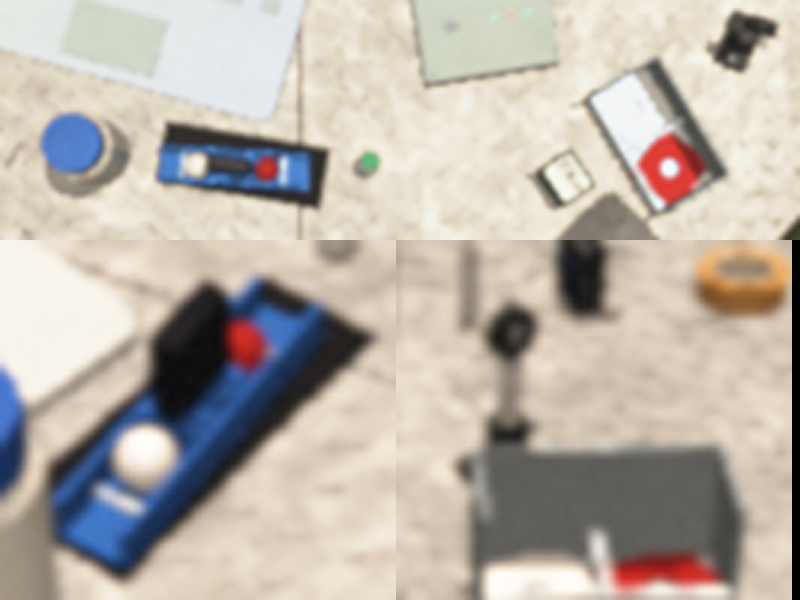

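The red ball sits at the carrier's −y end and the white ball at its +y end. In the receiver, red is the near nest and white the far one. Next I'll measure coarse positions from the top view.

```bash
cat > h.py <<'E'
import cv2,numpy as np
def ray(c,uv,z):
    R,t=np.array(c["R"]),np.array(c["t"])
    C=-R.T@t; d=R.T@np.array([(uv[0]-c["cx"])/c["fx"],(uv[1]-c["cy"])/c["fy"],1.]); return C+d*(z-C[2])/d[2]
def blobs(im,lo,hi,n=3,amin=15):
    m=cv2.inRange(cv2.cvtColor(im,cv2.COLOR_BGR2HSV),lo,hi)
    cs=cv2.findContours(m,cv2.RETR_EXTERNAL,cv2.CHAIN_APPROX_NONE)[0]
    return [c for c in sorted(cs,key=cv2.contourArea,reverse=True)[:n] if cv2.contourArea(c)>amin]
E
python3 - <<'E'
from h import *
from station import manip
c=manip.camera_info("top")
g=lambda x,y:(140+x/3.2,170+y/3.2)
for n,p,z in [("whiteball",(195,165),.02),("redball",(266,168),.02),("fin",(230,163),.069),("bottlecap",(73,143),.135),("vial",(369,162),.045),("cube",(567,178),.041),("iris",(738,42),.07),("rec front far",(588,100),.028),("rec front near",(653,213),.028),("rec back near top",(724,176),.075),("rec back far top",(657,62),.075),("rednest",(669,168),.01)]:
    p=ray(c,g(*p),z);print(n,p.round(3),np.hypot(*p[:2]).round(3))
E
```

```text
whiteball [0.439 0.1   0.02 ] 0.45
redball [0.436 0.034 0.02 ] 0.437
fin [0.437 0.063 0.069] 0.442
bottlecap [0.451 0.193 0.135] 0.49
vial [ 0.439 -0.063  0.045] 0.443
cube [ 0.423 -0.247  0.041] 0.489
iris [ 0.545 -0.403  0.07 ] 0.677
rec front far [ 0.497 -0.27   0.028] 0.565
rec front near [ 0.39  -0.328  0.028] 0.51
rec back near top [ 0.421 -0.385  0.075] 0.571
rec back far top [ 0.526 -0.327  0.075] 0.619
rednest [ 0.433 -0.348  0.01 ] 0.556
```

>>> {"fn": "carry_out", "kwargs": {
  "series": [
    [[0.03, 0.04, 0.03, 0, 0, 0.03], [0.09, 0.11, 0.06, 0, 0, 0.08], [0.15, 0.19, 0.1, 0, 0, 0.13], [0.21, 0.27, 0.1, 0, 0, 0.18], [0.27, 0.35, 0.1, 0, 0, 0.23], [0.33, 0.42, 0.1, 0, 0, 0.28], [0.36, 0.47, 0.1, 0, 0, 0.31], [0.376, 0.488, 0.1, 0, 0, 0.317]]
  ],
  "gripper": 1,
  "squeeze": 80
}}

```text
clock: 1.1
tool_pos: [0.4409, -0.2991, 0.2996]
eef_rot: [-0.656, 0.754, 0.0, -0.0]
contact_force: [-0.7, 0.0, 0.0]
gripper_width: 0.999
grasp_force: 0.0
```

Run:
```python
from h import *
from station import manip
s=manip.get_state();print(s["tool_pos"],s["eef_rot"],s["qpos"].round(3))
c=manip.camera_info("wrist");im=manip.snapshot("wrist");print(c, -c["R"].T@c["t"]);cv2.imwrite("pics/w1.png",im)
import pickle;pickle.dump(c,open("w1.pkl","wb"))
```

```text
[ 0.44089745 -0.29909367  0.29960627] [-6.56476493e-01  7.54346411e-01  3.16008447e-04 -8.78783132e-05] [-0.218 -0.127  0.014 -0.    -1.712  0.08 ]
{'fx': 306.37866588522667, 'fy': 306.37866588522667, 'cx': 254.02870883728116, 'cy': 187.2500441653011, 'R': array([[-9.90491544e-01,  1.37571776e-01, -7.12215189e-04],
       [ 1.31973688e-01,  9.51622880e-01,  2.77483046e-01],
       [ 3.88515957e-02,  2.74750617e-01, -9.60730270e-01]]), 't': array([0.47686884, 0.17683859, 0.49061936])} [ 0.42993517 -0.36868531  0.4226228 ]
```

View pics/w1.png

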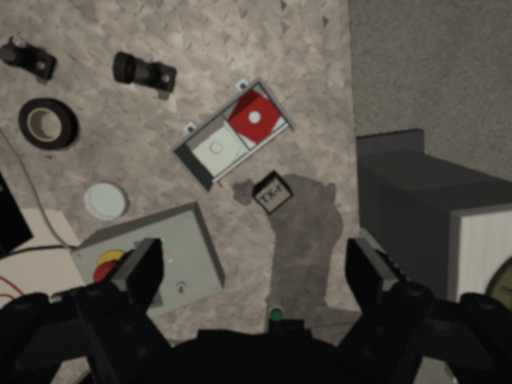

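The wrist view shows the receiver: white hole at about (217,148), red hole at about (254,117), and the front edge from (210,189) to (292,126). The cube is at (272,192) and the iris mount at (145,72). Now to the carrier.

Run:
```python
from h import *
import pickle
c=pickle.load(open("w1.pkl","rb"));im=cv2.imread("pics/w1.png")
hsv=cv2.cvtColor(im,cv2.COLOR_BGR2HSV)
m=((hsv[...,1]>120)&((hsv[...,0]<10)|(hsv[...,0]>170))).astype(np.uint8)*255; m[:90]=0;m[160:]=0
k=max(cv2.findContours(m,0,1)[0],key=cv2.contourArea);print("red",cv2.minAreaRect(k))
roi=im.copy()
for n,p,z in [("whole",(217,148),.01),("rhole",(254.5,117),.01),("front L",(210,190),.028),("front R",(293,127),.028),("cube",(273,188),.041),("iris",(145,72),.08)]:
    print(n,ray(c,p,z).round(4))
for p in cv2.boxPoints(cv2.minAreaRect(k)):print(ray(c,p,.01).round(4))
crop=cv2.resize(im[70:220,100:310],None,fx=3.8,fy=3.8,interpolation=cv2.INTER_CUBIC);cv2.imwrite("pics/w1c.png",crop)
```

```text
red ((254.53114318847656, 116.31661987304688), (43.70588302612305, 44.17647171020508), 28.07248878479004)
whole [ 0.4886 -0.3123  0.01  ]
rhole [ 0.4328 -0.3458  0.01  ]
front L [ 0.505  -0.2601  0.028 ]
front R [ 0.386  -0.3278  0.028 ]
cube [ 0.4211 -0.2552  0.041 ]
iris [ 0.5399 -0.4112  0.08  ]
[ 0.4732 -0.3403  0.01  ]
[ 0.4388 -0.3851  0.01  ]
[ 0.3927 -0.353   0.01  ]
[ 0.4261 -0.3062  0.01  ]
```

View pics/w1c.png

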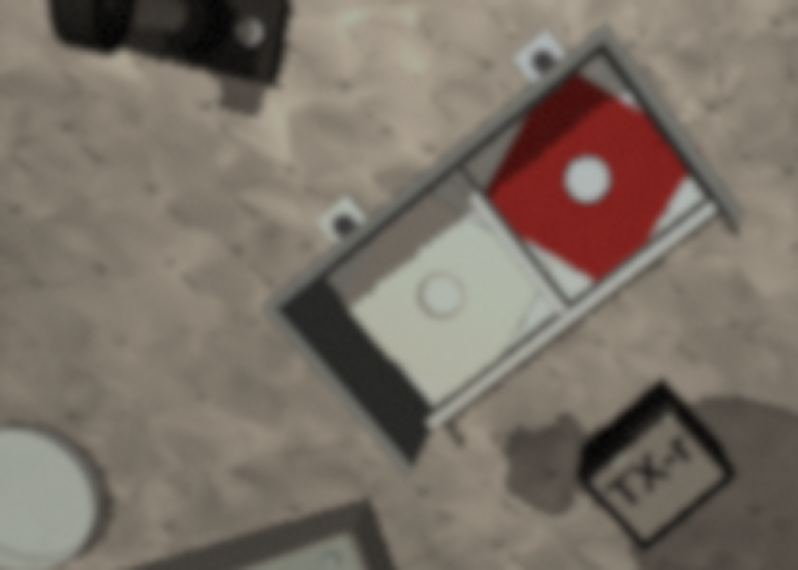

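>>> {"fn": "carry_out", "kwargs": {
  "series": [
    [[0, 0.05, 0, 0, 0, 0], [0, 0.13, 0, 0, 0, 0], [0, 0.23, 0, 0, 0, 0], [0, 0.34, 0, 0, 0, 0], [0, 0.45, 0, 0, 0, 0], [0, 0.54, 0, 0, 0, 0], [0, 0.59, 0, 0, 0, 0], [0, 0.61, 0, 0, 0, 0]]
  ]
}}

```text
clock: 2.15
tool_pos: [0.4402, 0.0051, 0.2999]
eef_rot: [-0.655, 0.755, 0.0, -0.0]
contact_force: [-0.8, -0.0, -0.5]
gripper_width: 0.996
grasp_force: 0.0
```

Run:
```python
from h import *
from station import manip
s=manip.get_state();print(s["tool_pos"],s["eef_rot"],s["qpos"].round(3))
c=manip.camera_info("wrist");im=manip.snapshot("wrist");cv2.imwrite("pics/w2.png",im)
import pickle;pickle.dump(c,open("w2.pkl","wb"))
```

```text
[0.44015676 0.00505934 0.29990056] [-6.55418513e-01  7.55265886e-01  4.04480874e-05 -1.13954081e-04] [ 0.474 -0.379 -0.192 -0.    -1.758 -0.616]
```

View pics/w2.png

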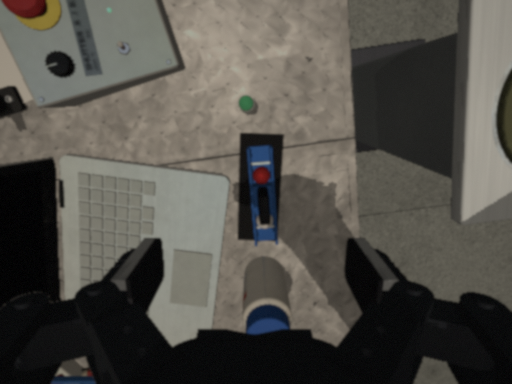

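The carrier is at about x 250–278, y 145–243, with the red ball at (262,176) and the fin at (265,205). The mat spans (242,134) to (280,240) and the carrier sits off-centre on it. Next I'll measure both precisely.

Run:
```python
from h import *
import pickle
c=pickle.load(open("w2.pkl","rb"));im=cv2.imread("pics/w2.png")
hsv=cv2.cvtColor(im,cv2.COLOR_BGR2HSV)
roi=np.zeros(im.shape[:2],np.uint8);roi[125:250,232:292]=255
blue=((hsv[...,0]>100)&(hsv[...,0]<130)&(hsv[...,1]>110)&(hsv[...,2]>50)&(roi>0)).astype(np.uint8)*255
dark=((hsv[...,2]<45)&(roi>0)).astype(np.uint8)*255
allm=cv2.morphologyEx(blue|dark,cv2.MORPH_CLOSE,np.ones((3,3)))
for n,m,z in(("mat",allm,.003),("carrier20",blue,.023)):
    k=max(cv2.findContours(m,0,1)[0],key=cv2.contourArea)
    P=np.array([ray(c,p[0],z)[:2] for p in k],np.float32)
    r=cv2.minAreaRect(P*1000);print(n,r);print(cv2.boxPoints(r).round(0).tolist())
# edges per row: mat left/right, blue left/right
for v in range(130,246,6):
    d=np.where(allm[v])[0];b=np.where(blue[v])[0]
    f=lambda u,z:(ray(c,(u,v),z)[:2]*1000).round(1).tolist()
    if len(d):print(v,"mat",d[0],d[-1],f(d[0],.003),f(d[-1]+1,.003),"blue",(b[0],b[-1],f(b[0],.023),f(b[-1]+1,.023)) if len(b) else None)
```

```text
mat ((439.837890625, 60.90095520019531), (159.2281036376953, 58.00346374511719), 79.9698715209961)
[[397.0, -12.0], [455.0, -23.0], [482.0, 134.0], [425.0, 144.0]]
carrier20 ((435.9012451171875, 62.24052047729492), (137.40640258789062, 34.78028106689453), 86.24640655517578)
[[414.0, -5.0], [449.0, -7.0], [458.0, 130.0], [423.0, 132.0]]
136 mat 241 282 [453.8, -19.0] [397.2, -11.0] blue None
142 mat 241 281 [455.0, -10.9] [399.5, -3.0] blue None
148 mat 241 281 [456.3, -2.8] [400.4, 5.1] blue (np.int64(247), np.int64(272), [447.2, -4.6], [413.5, 0.2])
154 mat 240 280 [458.9, 5.3] [402.8, 13.2] blue (np.int64(247), np.int64(272), [448.4, 3.2], [414.5, 8.0])
160 mat 241 280 [458.8, 13.8] [403.7, 21.6] blue (np.int64(247), np.int64(273), [449.5, 11.2], [414.1, 16.2])
166 mat 241 279 [460.1, 22.2] [406.1, 29.9] blue (np.int64(248), np.int64(273), [449.4, 19.4], [415.1, 24.2])
172 mat 240 279 [462.8, 30.5] [407.1, 38.4] blue (np.int64(248), np.int64(273), [450.6, 27.5], [416.1, 32.4])
178 mat 240 280 [464.2, 39.1] [406.8, 47.2] blue (np.int64(249), np.int64(274), [450.5, 35.9], [415.8, 40.
[... 419 characters left out ...]
7, 70.0], [420.0, 74.7])
208 mat 240 278 [471.0, 83.6] [414.9, 91.6] blue (np.int64(251), np.int64(274), [453.9, 78.7], [421.0, 83.4])
214 mat 239 278 [473.9, 92.6] [416.0, 100.8] blue (np.int64(252), np.int64(275), [453.8, 87.7], [420.7, 92.4])
220 mat 239 277 [475.4, 102.0] [418.5, 110.0] blue (np.int64(252), np.int64(275), [455.1, 96.6], [421.8, 101.3])
226 mat 239 276 [476.8, 111.4] [421.1, 119.3] blue (np.int64(253), np.int64(276), [455.0, 105.8], [421.5, 110.5])
232 mat 239 276 [478.3, 120.9] [422.3, 128.8] blue (np.int64(253), np.int64(276), [456.3, 114.9], [422.6, 119.6])
238 mat 240 276 [478.3, 130.8] [423.5, 138.5] blue (np.int64(254), np.int64(276), [456.2, 124.3], [423.7, 128.9])
```

```bash
python3 -c "
import cv2
a=cv2.imread('pics/w2.png');cv2.imwrite('pics/w2c.png',cv2.resize(a[125:250,210:310],None,fx=4.8,fy=4.8,interpolation=cv2.INTER_CUBIC))"
```

```text
(no output)
```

View pics/w2c.png

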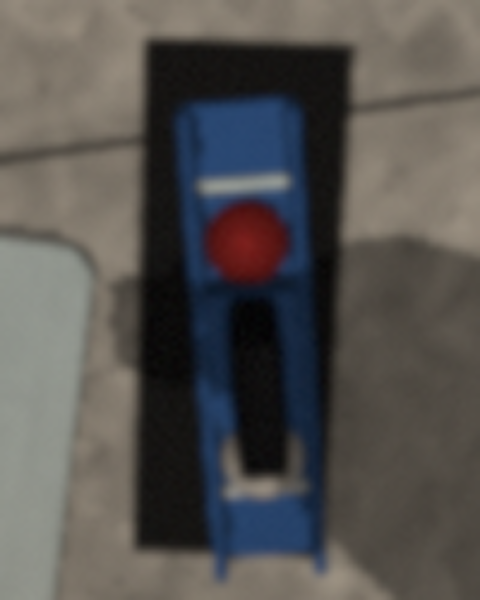

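>>> {"fn": "carry_out", "kwargs": {
  "series": [
    [[0, 0.03, 0, 0, 0, 0.011], [-0.007, 0.08, -0.03, 0, 0, 0.0217], [-0.007, 0.11, -0.09, 0, 0, 0.0217], [-0.007, 0.118, -0.16, 0, 0, 0.0217], [-0.007, 0.118, -0.24, 0, 0, 0.0217], [-0.007, 0.118, -0.31, 0, 0, 0.0217], [-0.007, 0.118, -0.36, 0, 0, 0.0217], [-0.007, 0.118, -0.38, 0, 0, 0.0217]]
  ],
  "gripper": 0.2
}}

```text
clock: 3.2
tool_pos: [0.4362, 0.0629, 0.1085]
eef_rot: [-0.681, 0.733, 0.0, -0.001]
contact_force: [-0.2, -0.1, 0.7]
gripper_width: 0.604
grasp_force: 0.0
```

Run:
```python
from h import *
from station import manip
s=manip.get_state();print(s["tool_pos"],s["eef_rot"],s["qpos"].round(3))
c=manip.camera_info("wrist");im=manip.snapshot("wrist")
c2=manip.camera_info("scene");im2=manip.snapshot("scene")
o=np.hstack([im,cv2.resize(im2[215:275,190:238],(288,384),interpolation=cv2.INTER_CUBIC)]);cv2.imwrite("pics/w3.png",o)
```

```text
[0.43618455 0.0629386  0.10850045] [-6.80705811e-01  7.32555923e-01  2.89330345e-04 -1.15529604e-03] [ 0.605 -0.382 -0.543 -0.    -1.412 -0.679]
```

View pics/w3.png

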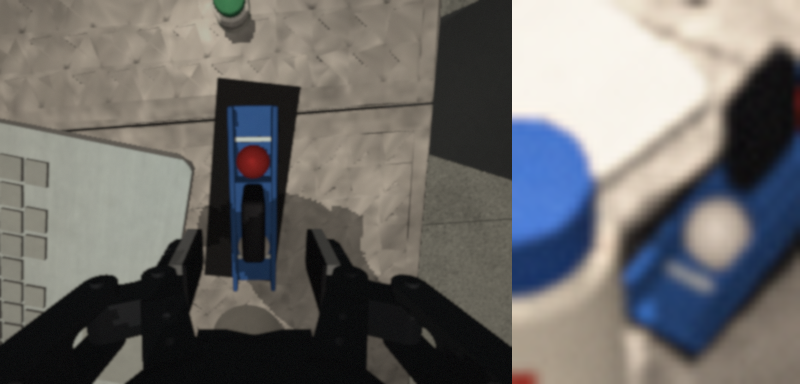

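The fin spans about (255,187) to (254,262), centred between the fingers, and the carrier lines up with the tool. I'll check its position once more.

Run:
```python
from h import *
from station import manip
c=manip.camera_info("wrist");im=cv2.imread("pics/w3.png")[:,:512]
for p,z in [((254.5,187),.069),((254,262),.069),((229,106),.023),((277,106),.023),((233,289),.023),((275,289),.023)]: print(p,ray(c,p,z).round(4))
hsv=cv2.cvtColor(im,cv2.COLOR_BGR2HSV)
m=((hsv[...,2]<45)|((hsv[...,0]>100)&(hsv[...,0]<130)&(hsv[...,1]>110))).astype(np.uint8)*255
for q in [(218,79),(299,87),(206,274)]:print("mat",ray(c,q,.003).round(4))
```

```text
(254.5, 187) [0.4334 0.04   0.069 ]
(254, 262) [0.437  0.0864 0.069 ]
(229, 106) [ 0.447  -0.0036  0.023 ]
(277, 106) [ 0.4154 -0.0013  0.023 ]
(233, 289) [0.4572 0.1352 0.023 ]
(275, 289) [0.4242 0.1376 0.023 ]
mat [ 0.4547 -0.0223  0.003 ]
mat [ 0.3977 -0.0127  0.003 ]
mat [0.4812 0.1325 0.003 ]
```

>>> {"fn": "carry_out", "kwargs": {
  "series": [
    [[0, 0.0, -0.03, 0, 0, 0], [0, 0, -0.06, 0, 0, 0], [0, 0, -0.09, 0, 0, 0], [0, 0, -0.105, 0, 0, 0], [0, 0, -0.118, 0, 0, 0], [0, 0, -0.118, 0, 0, 0], [0, 0, -0.118, 0, 0, 0], [0, 0, -0.118, 0, 0, 0]]
  ]
}}

```text
clock: 4.3
tool_pos: [0.437, 0.0637, 0.0515]
eef_rot: [-0.681, 0.732, -0.0, 0.0]
contact_force: [0.7, 0.4, 0.2]
gripper_width: 0.601
grasp_force: 0.0
```

>>> {"fn": "carry_out", "kwargs": {
  "series": [
    [[0, 0, 0, 0, 0, 0], [0, 0, 0, 0, 0, 0], [0, 0, 0, 0, 0, 0], [0, 0, 0, 0, 0, 0], [0, 0, 0, 0, 0, 0], [0, 0, 0, 0, 0, 0], [0, 0, 0, 0, 0, 0], [0, 0, 0, 0, 0, 0]]
  ],
  "gripper": -1,
  "squeeze": 100
}}

```text
clock: 5.3
tool_pos: [0.4369, 0.0637, 0.0513]
eef_rot: [-0.681, 0.732, -0.0, 0.0]
contact_force: [-0.1, -0.1, 3.4]
gripper_width: 0.144
grasp_force: 98.3
```

>>> {"fn": "carry_out", "kwargs": {
  "series": [
    [[0, 0, 0.01, 0, 0, 0], [0, 0, 0.03, 0, 0, 0], [0, 0, 0.06, 0, 0, 0], [0, 0, 0.1, 0, 0, 0], [0, 0, 0.15, 0, 0, 0], [0, 0, 0.2, 0, 0, 0], [0, 0, 0.25, 0, 0, 0], [0, 0, 0.28, 0, 0, 0]]
  ]
}}

```text
clock: 6.3
tool_pos: [0.437, 0.0637, 0.1931]
eef_rot: [-0.681, 0.732, -0.0, 0.001]
contact_force: [-0.2, -0.8, -3.9]
gripper_width: 0.151
grasp_force: 98.0
```

Run:
```python
from h import *
from station import manip
s=manip.get_state();print(s["tool_pos"],s["eef_rot"],s["qpos"].round(3),s["gripper_width"],s["grasp_force"],s["contact_force"],s["ft_torque"])
c=manip.camera_info("wrist");im=manip.snapshot("wrist");cv2.imwrite("pics/w4.png",im)
import pickle;pickle.dump((c,s),open("w4.pkl","wb"))
```

```text
[0.43702771 0.06369414 0.19309993] [-6.80841960e-01  7.32429569e-01 -2.77354027e-04  1.03647265e-03] [ 0.606 -0.402 -0.404  0.    -1.567 -0.679] 0.15091521042853942 98.03578734397888 [-0.21388431 -0.82192991 -3.85808783] [-0.0420827  -0.07977433  0.08055772]
```

View pics/w4.png

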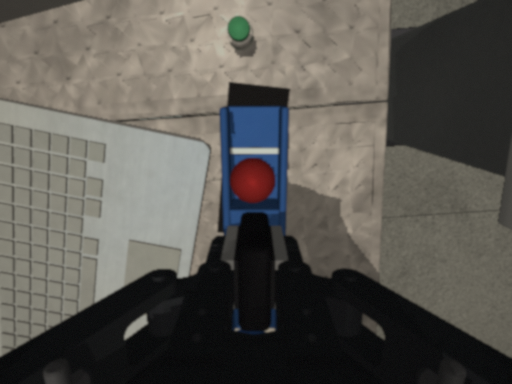

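The red ball at (252,180) is still in its pocket, and the carrier hangs level in the grip with its red end at y≈107. I'll compute the in-hand offset and the pour poses.

```bash
cat > plan.py <<'E'
import numpy as np
from scipy.spatial.transform import Rotation as Rr
def pose(spout,z,tilt,yaw,end,off=0.0):
    # TCP for spout (x,y),z ; tilt deg nose down, spout dir yaw; off=carrier centre ahead of TCP along spout dir
    t=np.deg2rad(tilt);u=np.array([np.cos(np.deg2rad(yaw)),np.sin(np.deg2rad(yaw)),0]);
    L=.071+off;h=-.044
    d=u*(L*np.cos(t)+h*np.sin(t))+np.array([0,0,-L*np.sin(t)+h*np.cos(t)])
    return np.array([*spout,z])-d
def rel(tcp,R,tcp0,R0):
    return np.r_[(tcp-tcp0)/.5,(R*R0.inv()).as_rotvec()/np.pi]
def ori(yaw,tilt,end): # tool x = +spout dir for end=+1 (red), - for white
    base=Rr.from_euler('z',yaw if end>0 else yaw+180,degrees=True)*Rr.from_matrix(np.diag([1,-1,-1.]))
    ax=np.array([-np.sin(np.deg2rad(yaw)),np.cos(np.deg2rad(yaw)),0])
    return Rr.from_rotvec(ax*np.deg2rad(tilt))*base
E
python3 - <<'E'
from h import *;from plan import *
import pickle
c,s=pickle.load(open("w4.pkl","rb"));T=s["tool_pos"];R=Rr.from_quat(s["eef_rot"]).as_matrix()
print(c["t"])
for p,dz in [((221,107),-.028),((288,107),-.028),((235,331),-.028),((275,331),-.028),((252.5,180),-.032),((229,151),-.042),((279,151),-.042)]:
    print(p,((R.T@(ray(c,p,T[2]+dz)-T))*1000).round(1))
u=np.array([np.cos(np.pi/3),-np.sin(np.pi/3)]);v=np.array([u[1]*-1,u[0]])
red=np.array([.433,-.347]);white=np.array([.489,-.313])
for n,N,e in(("red",red,1),("white",white,-1)):
    for tl,z,back in((0,.2,.06),(30,.045,.018),(45,.040,.018),(48,.040,.018)):
        print(n,tl,pose(N-u*back,z,tl,-60,e).round(4),ori(-60,tl,e).as_quat().round(3))
E
```

```text
[ 0.43066563 -0.11130309  0.29542407]
(221, 107) [ 66.6 -14.6  28. ]
(288, 107) [66.6 17.3 27.9]
(235, 331) [-62.1 -10.1  28.1]
(275, 331) [-62.   13.6  28. ]
(252.5, 180) [29.5  0.3 32. ]
(229, 151) [ 43.2 -12.5  42. ]
(279, 151) [43.2 14.6 41.9]
red 0 [ 0.3675 -0.2336  0.244 ] [ 0.866 -0.5    0.     0.   ]
red 30 [ 0.4043 -0.2972  0.1186] [ 0.837 -0.483 -0.224 -0.129]
red 45 [ 0.4145 -0.3149  0.1213] [ 0.8   -0.462 -0.331 -0.191]
red 48 [ 0.4166 -0.3186  0.1222] [ 0.791 -0.457 -0.352 -0.203]
white 0 [ 0.4235 -0.1996  0.244 ] [0.5   0.866 0.    0.   ]
white 30 [ 0.4603 -0.2632  0.1186] [ 0.483  0.837  0.129 -0.224]
white 45 [ 0.4705 -0.2809  0.1213] [ 0.462  0.8    0.191 -0.331]
white 48 [ 0.4726 -0.2846  0.1222] [ 0.457  0.791  0.203 -0.352]
```

>>> {"fn": "carry_out", "kwargs": {
  "series": [
    [[-0.005, -0.02, 0.03, 0, 0, 0.005], [-0.014, -0.06, 0.05, 0, 0, 0.02], [-0.025, -0.11, 0.06, 0, 0, 0.035], [-0.037, -0.16, 0.06, 0, 0, 0.05], [-0.048, -0.21, 0.06, 0, 0, 0.065], [-0.06, -0.26, 0.06, 0, 0, 0.08], [-0.072, -0.31, 0.06, 0, 0, 0.1], [-0.084, -0.36, 0.06, 0, 0, 0.12]]
  ]
}}

```text
clock: 7.35
tool_pos: [0.3939, -0.1176, 0.2209]
eef_rot: [0.807, -0.591, -0.0, 0.0]
contact_force: [0.6, -0.1, -2.9]
gripper_width: 0.153
grasp_force: 98.1
```

>>> {"fn": "carry_out", "kwargs": {
  "series": [
    [[-0.011, -0.05, 0, 0, 0, 0.015], [-0.022, -0.1, 0, 0, 0, 0.03], [-0.034, -0.15, 0, 0, 0, 0.045], [-0.043, -0.19, 0, 0, 0, 0.058], [-0.05, -0.215, 0, 0, 0, 0.066], [-0.054, -0.23, 0, 0, 0, 0.07], [-0.054, -0.236, 0, 0, 0, 0.07], [-0.054, -0.236, 0, 0, 0, 0.07]]
  ]
}}

```text
clock: 8.35
tool_pos: [0.3677, -0.2343, 0.2209]
eef_rot: [0.866, -0.5, -0.0, 0.0]
contact_force: [-1.5, -0.1, -2.2]
gripper_width: 0.15
grasp_force: 98.1
```

Run:
```python
from h import *;from plan import *
from station import manip
s=manip.get_state();print(s["tool_pos"],s["eef_rot"],s["qpos"].round(3),s["gripper_width"],s["ft_torque"])
T0=np.array([.3675,-.234,.221]);R0=ori(-60,0,1);u=np.array([.5,-.866])
for tl,z,back in((10,.10,.045),(20,.07,.025),(30,.045,.018),(40,.041,.018),(45,.040,.018),(48,.040,.018)):
    print(tl,rel(pose(np.array([.433,-.347])-u*back,z,tl,-60,1,-.003),ori(-60,tl,1),T0,R0).round(4).tolist())
```

```text
[ 0.36767463 -0.23433115  0.220901  ] [ 8.66062341e-01 -4.99935999e-01 -1.31554283e-04  3.56970635e-05] [-0.1   -0.415 -0.362 -0.    -1.624  0.624] 0.1500313523498385 [ 0.04092167 -0.03258812 -0.00776252]
10 [0.0267, -0.0453, -0.1317, 0.0481, 0.0278, 0.0]
20 [0.0571, -0.0981, -0.1728, 0.0962, 0.0556, 0.0]
30 [0.0761, -0.1309, -0.2078, 0.1443, 0.0833, -0.0]
40 [0.0892, -0.1536, -0.2052, 0.1925, 0.1111, 0.0]
45 [0.096, -0.1654, -0.2036, 0.2165, 0.125, 0.0]
48 [0.1002, -0.1726, -0.202, 0.2309, 0.1333, -0.0]
```

>>> {"fn": "carry_out", "kwargs": {
  "series": [
    [[0.005, -0.01, -0.03, 0.012, 0.007, 0], [0.016, -0.028, -0.08, 0.03, 0.017, 0], [0.027, -0.045, -0.132, 0.048, 0.028, 0], [0.042, -0.072, -0.153, 0.072, 0.042, 0], [0.057, -0.098, -0.173, 0.096, 0.056, 0], [0.067, -0.115, -0.192, 0.12, 0.069, 0], [0.073, -0.126, -0.202, 0.135, 0.078, 0], [0.076, -0.131, -0.208, 0.144, 0.083, 0]]
  ]
}}

```text
clock: 9.35
tool_pos: [0.406, -0.3, 0.116]
eef_rot: [0.836, -0.483, -0.225, -0.129]
contact_force: [-0.4, -0.2, -2.1]
gripper_width: 0.148
grasp_force: 98.2
```

Run:
```python
from h import *
from station import manip
s=manip.get_state();print(s["tool_pos"],s["eef_rot"],s["qpos"].round(3),s["contact_force"],s["ft_torque"])
im=manip.snapshot("scene");w=manip.snapshot("wrist")
o=np.hstack([cv2.resize(im[85:205,235:355],(384,384),interpolation=cv2.INTER_CUBIC),cv2.resize(w,(416,312))[:, :] if 0 else cv2.copyMakeBorder(cv2.resize(w,(416,312)),0,72,0,0,0)]);cv2.imwrite("pics/p1.png",o)
```

```text
[ 0.40603461 -0.29999099  0.11596395] [ 0.83644176 -0.48290564 -0.22457435 -0.12935877] [-0.447  0.241  0.086 -0.298 -1.849  0.951] [-0.36477515 -0.20433999 -2.11820718] [-1.49273362 -0.86614035 -0.08337689]
```

View pics/p1.png

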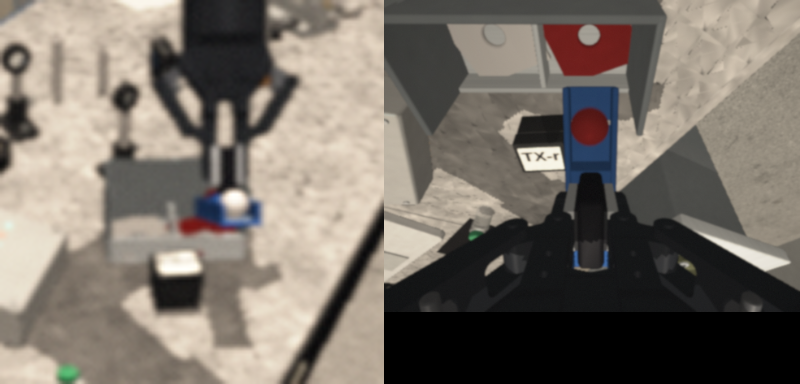

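The wrist view shows the carrier nose at (590,88) in line with the red hole at (588,35), over the front wall, with the ball still in its pocket at (590,126). The scene view shows the white ball still aboard at (235,204). I'll tip now.

>>> {"fn": "carry_out", "kwargs": {
  "series": [
    [[0.004, -0.007, 0.001, 0.014, 0.008, 0], [0.008, -0.014, 0.002, 0.028, 0.016, 0], [0.012, -0.021, 0.003, 0.043, 0.025, 0], [0.016, -0.028, 0.004, 0.058, 0.033, 0], [0.02, -0.035, 0.004, 0.072, 0.042, 0], [0.022, -0.038, 0.005, 0.079, 0.046, 0], [0.022, -0.038, 0.005, 0.079, 0.046, 0], [0.022, -0.038, 0.005, 0.079, 0.046, 0]]
  ]
}}

```text
clock: 10.45
tool_pos: [0.4169, -0.3187, 0.1201]
eef_rot: [0.797, -0.46, -0.34, -0.196]
contact_force: [-0.5, 0.5, -2.4]
gripper_width: 0.151
grasp_force: 98.4
```

```bash
cat > reds.py <<'E'
from h import *
from station import manip
import sys
s=manip.get_state();print(s["tool_pos"].round(4),s["eef_rot"].round(3),s["qpos"].round(2),s["contact_force"].round(2),s["gripper_width"])
for n in ("scene","wrist"):
    c=manip.camera_info(n);im=manip.snapshot(n);cv2.imwrite(f"pics/{sys.argv[1]}_{n}.png",im);h=cv2.cvtColor(im,cv2.COLOR_BGR2HSV)
    m=((h[...,1]>110)&((h[...,0]<10)|(h[...,0]>170))).astype(np.uint8)
    N,l,st,ce=cv2.connectedComponentsWithStats(m)
    for i in range(1,N):
        if st[i,4]>25:print(n,"red",st[i].tolist(),ce[i].round(1),"V",h[...,2][l==i].mean().round(),ray(c,ce[i],.022).round(3))
E
python3 reds.py r1
```

```text
[ 0.4169 -0.3187  0.1201] [ 0.797 -0.46  -0.34  -0.196] [-0.53  0.5   0.36 -0.43 -2.13  0.96] [-0.48  0.53 -2.36] 0.15122456983285287
scene red [210, 138, 12, 10, 92] [216. 142.] V 182.0 [ 0.699 -0.289  0.022]
scene red [291, 149, 18, 9, 72] [297.6 154.5] V 111.0 [ 0.436 -0.342  0.022]
scene red [24, 252, 7, 10, 47] [ 26.8 256.9] V 163.0 [0.819 0.318 0.022]
scene red [16, 263, 8, 7, 33] [ 19.5 265.3] V 138.0 [0.812 0.342 0.022]
scene red [38, 269, 12, 14, 68] [ 43.1 274.9] V 146.0 [0.744 0.336 0.022]
scene red [179, 270, 15, 7, 45] [186.6 273.6] V 143.0 [0.474 0.192 0.022]
scene red [54, 303, 32, 12, 213] [ 69.3 308.4] V 119.0 [0.629 0.367 0.022]
wrist red [69, 292, 7, 7, 34] [ 72.2 295.1] V 111.0 [0.474 0.604 0.022]
```

```bash
python3 -c "
import cv2
a=cv2.imread('pics/r1_wrist.png');b=cv2.imread('pics/w4.png')
for v in range(80,220,12):print(v,a[v,253],b[v,253])"
```

```text
80 [90 95 96] [135 150 160]
92 [114 121 125] [22 23 25]
104 [136 144 147] [26 25 25]
116 [94 61 36] [130  83  49]
128 [99 64 40] [131  82  49]
140 [94 60 37] [130  83  49]
152 [127 133 135] [177 188 183]
164 [95 61 38] [18 22 92]
176 [93 60 36] [ 30  32 123]
188 [95 61 37] [ 28  32 125]
200 [70 46 28] [23 26 93]
212 [48 33 22] [58 36 22]
```

>>> {"fn": "carry_out", "kwargs": {
  "series": [
    [[-0.006, 0.01, 0.005, -0.02, -0.012, 0], [-0.012, 0.02, 0.015, -0.045, -0.026, 0], [-0.018, 0.031, 0.025, -0.07, -0.04, 0], [-0.03, 0.052, 0.04, -0.095, -0.055, 0], [-0.045, 0.078, 0.065, -0.12, -0.07, 0], [-0.06, 0.105, 0.1, -0.15, -0.087, 0], [-0.075, 0.13, 0.14, -0.18, -0.104, 0], [-0.087, 0.15, 0.18, -0.205, -0.118, 0]]
  ]
}}

```text
clock: 11.55
tool_pos: [0.3726, -0.2434, 0.2109]
eef_rot: [0.866, -0.5, -0.027, -0.016]
contact_force: [-0.1, 0.2, -0.3]
gripper_width: 0.154
grasp_force: 98.4
```

>>> {"fn": "carry_out", "kwargs": {
  "series": [
    [[-0.006, 0.01, 0.015, -0.01, -0.006, 0], [-0.011, 0.019, 0.023, -0.018, -0.011, 0], [-0.011, 0.019, 0.023, -0.018, -0.011, 0], [-0.011, 0.019, 0.023, -0.018, -0.011, 0], [-0.011, 0.019, 0.023, -0.018, -0.011, 0], [-0.011, 0.019, 0.023, -0.018, -0.011, 0], [-0.011, 0.019, 0.023, -0.018, -0.011, 0], [-0.011, 0.019, 0.023, -0.018, -0.011, 0]]
  ]
}}

```text
clock: 12.55
tool_pos: [0.3677, -0.2345, 0.2209]
eef_rot: [0.866, -0.5, -0.0, -0.0]
contact_force: [-0.2, -0.7, -2.0]
gripper_width: 0.15
grasp_force: 98.4
```

```bash
python3 reds.py r2
python3 - <<'E'
from h import *
from station import manip
im=manip.snapshot("top");c=manip.camera_info("top");cv2.imwrite("pics/r2_top.png",im)
h=cv2.cvtColor(im,cv2.COLOR_BGR2HSV);m=((h[...,1]>110)&((h[...,0]<10)|(h[...,0]>170))).astype(np.uint8)
N,l,st,ce=cv2.connectedComponentsWithStats(m)
for i in range(1,N):
    if st[i,4]>25:print(st[i].tolist(),ray(c,ce[i],.02).round(3))
h0=cv2.cvtColor(cv2.imread("pics/top0.png"),cv2.COLOR_BGR2HSV)
u,v=348,223
print(h[215:232:2,340:358:2,1]);print(h0[215:232:2,340:358:2,1]);print(h[215:232:2,340:358:2,2])
E
```

```text
[ 0.3677 -0.2345  0.2209] [ 0.866 -0.5   -0.    -0.   ] [-0.1  -0.42 -0.36 -0.   -1.62  0.62] [-0.17 -0.66 -1.96] 0.1496074681007803
scene red [210, 138, 12, 10, 91] [216.  142.1] V 185.0 [ 0.698 -0.289  0.022]
scene red [291, 147, 18, 11, 114] [298.  152.9] V 154.0 [ 0.438 -0.351  0.022]
scene red [24, 252, 7, 10, 46] [ 26.7 256.8] V 168.0 [0.819 0.318 0.022]
scene red [16, 263, 8, 7, 33] [ 19.5 265.3] V 141.0 [0.812 0.342 0.022]
scene red [38, 269, 12, 14, 68] [ 43.1 274.9] V 149.0 [0.744 0.336 0.022]
scene red [180, 270, 14, 7, 44] [186.8 273.7] V 146.0 [0.474 0.192 0.022]
scene red [53, 303, 33, 12, 214] [ 69.2 308.3] V 122.0 [0.63  0.367 0.022]
wrist red [221, 0, 62, 67, 3127] [252.3  33.8] V 134.0 [ 0.433 -0.346  0.022]
[113, 103, 6, 14, 28] [0.791 0.365 0.02 ]
[293, 147, 12, 11, 100] [ 0.651 -0.197  0.02 ]
[[77 63 44 22 25 19 16 25 28]
 [38 19 22 18 18 19 21 21 25]
 [15 18 23 23 18 20 17 14 18]
 [19 15 21 20 19 24 19 20 20]
 [18 20 21 20 21 26 20 22 22]
 [20 21 22 22 24 22 24 20 24]
 [23 22 19 19 22 27 22 22 20]
 [20 24 19 21 19 22 24 24 20]
 [22 22 20 22 22 20 22 22 22]]
[[  6  16 151 195 194 194 185 117  61]
 [  7 134 198 193 196 194 195 187 160]
 [ 96 193 193 172  88 113 192 193 184]
 [161 196 194  84  11  14 126 195 185]
 [ 98 190 196  77  11  14 116 193 192]
 [ 16 139 197 167  85  99 183 191 193]
 [  3  66 186 195 193 194 193 192 136]
 [ 13  23 109 195 193 192 193 188  84]
 [ 36   4   1 101 190 194 163  59  15]]
[[136 113  87  82  81  81 110  83  82]
 [ 88  79  81  85  85  96 169 110  82]
 [ 87  84  88  88  87  88 104  90  86]
 [135  85  87  89  93  95  94  91  88]
 [100  88  96 102 107 106 104 105 103]
 [ 91  99 106 106 106 104 105 103 106]
 [100 106 105 106 105 105 105 105 104]
 [103 105 105 107 105 105 106 106 104]
 [106 106 104 106 105 103 104 105 105]]
```

The red ball is now in the red nest: the carrier's red pocket shows only blue, and the red blob is centred on (0.433,−0.346). Next I'll turn the carrier half round for the white ball.

>>> {"fn": "carry_out", "kwargs": {
  "series": [
    [[0.005, 0.003, 0, 0, 0, -0.01], [0.01, 0.006, 0, 0, 0, -0.04], [0.017, 0.01, 0, 0, 0, -0.09], [0.025, 0.015, 0, 0, 0, -0.14], [0.033, 0.02, 0, 0, 0, -0.19], [0.041, 0.025, 0, 0, 0, -0.24], [0.05, 0.03, 0, 0, 0, -0.29], [0.058, 0.035, 0, 0, 0, -0.34]]
  ]
}}

```text
clock: 13.7
tool_pos: [0.397, -0.2167, 0.2209]
eef_rot: [-0.488, 0.873, -0.0, -0.0]
contact_force: [0.1, -0.3, -2.6]
gripper_width: 0.151
grasp_force: 98.4
```

>>> {"fn": "carry_out", "kwargs": {
  "series": [
    [[0.008, 0.005, 0, 0, 0, -0.05], [0.016, 0.01, 0, 0, 0, -0.1], [0.025, 0.015, 0, 0, 0, -0.15], [0.033, 0.02, 0, 0, 0, -0.2], [0.041, 0.025, 0, 0, 0, -0.25], [0.048, 0.029, 0, 0, 0, -0.3], [0.054, 0.033, 0, 0, 0, -0.35], [0.054, 0.033, 0, 0, 0, -0.4]]
  ]
}}

```text
clock: 14.7
tool_pos: [0.424, -0.2001, 0.2208]
eef_rot: [0.118, 0.993, -0.0, -0.0]
contact_force: [-1.0, 0.3, -1.5]
gripper_width: 0.151
grasp_force: 98.3
```

>>> {"fn": "carry_out", "kwargs": {
  "series": [
    [[0, 0, 0, 0, 0, -0.05], [0, 0, 0, 0, 0, -0.1], [0, 0, 0, 0, 0, -0.15], [0, 0, 0, 0, 0, -0.2], [0, 0, 0, 0, 0, -0.24], [0, 0, 0, 0, 0, -0.26], [0, 0, 0, 0, 0, -0.26], [0, 0, 0, 0, 0, -0.26]]
  ]
}}

```text
clock: 15.7
tool_pos: [0.4238, -0.2003, 0.2209]
eef_rot: [0.5, 0.866, -0.0, -0.0]
contact_force: [0.7, 0.4, -2.5]
gripper_width: 0.151
grasp_force: 98.4
```

Run:
```python
from h import *;from plan import *
from station import manip
s=manip.get_state();print(s["tool_pos"],s["eef_rot"],s["qpos"].round(3),s["gripper_width"],s["ft_torque"])
T0=np.array([.4235,-.2,.221]);R0=ori(-60,0,-1);u=np.array([.5,-.866])
for tl,z,back in((10,.10,.045),(20,.07,.025),(30,.045,.018),(45,.040,.018),(48,.040,.018)):
    print(tl,rel(pose(np.array([.489,-.313])-u*back,z,tl,-60,-1,.003),ori(-60,tl,-1),T0,R0).round(4).tolist())
# red nest check in r2 wrist picture: count bright low-sat pixels inside red bbox
im=cv2.imread("pics/r2_wrist.png");h=cv2.cvtColor(im,cv2.COLOR_BGR2HSV);print(h[2:66:6,222:284:6,1]);print(h[2:66:6,222:284:6,2])
```

```text
[ 0.42375764 -0.20032076  0.22092171] [ 4.99848070e-01  8.66113091e-01 -9.26923188e-05 -1.09567922e-04] [-0.009 -0.319 -0.291  0.    -1.599 -2.609] 0.15091468139785624 [-0.05941192  0.03353122  0.125998  ]
10 [0.0208, -0.0351, -0.1296, 0.0481, 0.0278, 0.0]
20 [0.0515, -0.0883, -0.1687, 0.0962, 0.0556, 0.0]
30 [0.0709, -0.1219, -0.2018, 0.1443, 0.0833, 0.0]
45 [0.0918, -0.1581, -0.1951, 0.2165, 0.125, 0.0]
48 [0.0962, -0.1657, -0.1931, 0.2309, 0.1333, 0.0]
[[ 18  14  19 198 201 149  99  91  89  14  10]
 [ 22  20  92 196 192 191 205 199 196  24  18]
 [ 48 171 201 193 193 198 192 193 187  82  18]
 [176 190 197 195 199 199 194 193 192 189  17]
 [169 194 194 200 195 198 191 192 192 194  36]
 [168 193 189 196 100   3  14 193 190 192 149]
 [123 192 192 192  13  12  11 193 191 191 147]
 [  2 192 192 192 175  11 127 193 192 194 137]
 [  5 146 191 194 190 192 192 191 193 194 129]
 [ 10  15 192 192 194 190 191 193 194 192 123]
 [  4   9 188 191 193 191 193 193 111   7   7]]
[[ 57  56  55  67  71  60  59  59  60  55  51]
 [114 125  91 121 138 111  77  82  82 126 100]
 [101  85  85 119 127 108  77  82  83 100  98]
 [136 157 106  97 101  86 129 153 155 144  91]
 [137 154 141  69  64  72 151 155 155 155  99]
 [137 156 159 120  92 157 143 157 154 154  91]
 [124 158 158 157 178 213 210 156 156 155  85]
 [148 155 157 158 157 185 156 161 158 154  84]
 [153 159 159 158 160 159 159 159 156 155  83]
 [122 187 159 159 162 161 159 156 159 158  77]
 [129 209 160 160 160 159 161 160 151 184  74]]
```

The red ball lies beside the hole inside the red nest. I'll tilt the white end to 30°.

>>> {"fn": "carry_out", "kwargs": {
  "series": [
    [[0.004, -0.008, -0.03, 0.012, 0.007, 0], [0.012, -0.02, -0.08, 0.03, 0.017, 0], [0.021, -0.035, -0.13, 0.048, 0.028, 0], [0.037, -0.063, -0.15, 0.072, 0.042, 0], [0.052, -0.088, -0.169, 0.096, 0.056, 0], [0.062, -0.106, -0.186, 0.12, 0.069, 0], [0.068, -0.117, -0.196, 0.135, 0.078, 0], [0.071, -0.122, -0.202, 0.144, 0.083, 0]]
  ]
}}

```text
clock: 16.7
tool_pos: [0.4593, -0.2619, 0.1189]
eef_rot: [0.483, 0.836, 0.129, -0.225]
contact_force: [-1.1, -0.6, -0.4]
gripper_width: 0.152
grasp_force: 98.4
```

Run:
```python
from h import *
from station import manip
s=manip.get_state();print(s["tool_pos"].round(4),s["eef_rot"].round(3),s["qpos"].round(2),s["contact_force"].round(2),s["ft_torque"].round(2),s["gripper_width"])
manip.snapshot
```

```text
[ 0.4593 -0.2619  0.1189] [ 0.483  0.836  0.129 -0.225] [-0.36  0.28  0.15 -0.33 -1.85 -2.28] [-1.14 -0.57 -0.39] [-1.39 -0.77 -0.02] 0.15210474170108418
```

>>> {"fn": "carry_out", "kwargs": {
  "series": [
    [[0.004, -0.007, 0.001, 0.014, 0.008, 0], [0.008, -0.014, 0.003, 0.028, 0.016, 0], [0.013, -0.022, 0.004, 0.043, 0.025, 0], [0.017, -0.029, 0.005, 0.058, 0.033, 0], [0.021, -0.036, 0.007, 0.072, 0.042, 0], [0.023, -0.04, 0.008, 0.079, 0.046, 0], [0.023, -0.04, 0.008, 0.079, 0.046, 0], [0.023, -0.04, 0.008, 0.079, 0.046, 0]]
  ]
}}

```text
clock: 17.7
tool_pos: [0.4708, -0.2813, 0.1244]
eef_rot: [0.46, 0.796, 0.196, -0.341]
contact_force: [0.4, 0.2, -0.6]
gripper_width: 0.153
grasp_force: 98.5
```

>>> {"fn": "carry_out", "kwargs": {
  "series": [
    [[0, 0, 0, 0, 0, 0], [0, 0, 0, 0, 0, 0], [0, 0, 0, 0, 0, 0], [0, 0, 0, 0, 0, 0], [-0.006, 0.01, 0.005, -0.02, -0.012, 0], [-0.012, 0.02, 0.015, -0.045, -0.026, 0], [-0.018, 0.031, 0.025, -0.07, -0.04, 0], [-0.03, 0.052, 0.04, -0.095, -0.055, 0]]
  ]
}}

```text
clock: 18.7
tool_pos: [0.4556, -0.2554, 0.144]
eef_rot: [0.487, 0.843, 0.114, -0.198]
contact_force: [-0.1, 0.6, -0.7]
gripper_width: 0.152
grasp_force: 98.5
```

>>> {"fn": "carry_out", "kwargs": {
  "series": [
    [[-0.015, 0.026, 0.025, -0.025, -0.015, 0], [-0.03, 0.052, 0.06, -0.055, -0.032, 0], [-0.045, 0.078, 0.1, -0.085, -0.049, 0], [-0.057, 0.098, 0.136, -0.11, -0.064, 0], [-0.064, 0.11, 0.15, -0.128, -0.074, 0], [-0.064, 0.11, 0.154, -0.128, -0.074, 0], [-0.064, 0.11, 0.154, -0.128, -0.074, 0], [-0.064, 0.11, 0.154, -0.128, -0.074, 0]]
  ]
}}

```text
clock: 19.7
tool_pos: [0.4237, -0.2007, 0.2202]
eef_rot: [0.501, 0.866, -0.0, -0.001]
contact_force: [-0.8, -0.1, -1.7]
gripper_width: 0.152
grasp_force: 98.4
```

```bash
python3 reds.py v1 | head -1
python3 - <<'E'
from h import *
from station import manip
a=cv2.imread("pics/r2_scene.png");b=cv2.imread("pics/v1_scene.png");o=cv2.imread("pics/scene0.png")
# white-ish big blobs near carrier / white nest region in scene view
from station import manip
c=manip.camera_info("scene")
def px(X):
    q=c["R"]@np.array(X)+c["t"];return (q[:2]/q[2]*c["fx"]+[c["cx"],c["cy"]]).round(1)
print("white nest",px([.489,-.313,.02]),"red",px([.433,-.347,.02]))
s=manip.get_state();T=s["tool_pos"];u=np.array([.5,-.866,0])
print("white pocket",px(T+u*.036+[0,0,-.032]),"red pocket",px(T-u*.03+[0,0,-.032]))
d=cv2.absdiff(b,o).sum(2)
print("nest now\n",cv2.cvtColor(b,6)[140:164:2,262:316:3]);print("nest at start\n",cv2.cvtColor(o,6)[140:164:2,262:316:3])
E
```

```text
[ 0.4237 -0.2007  0.2202] [ 0.501  0.866 -0.    -0.001] [-0.01 -0.32 -0.29 -0.   -1.6  -2.61] [-0.77 -0.07 -1.65] 0.15240158433305975
white nest [277.9 155.3] red [298.9 154.5]
white pocket [284.4 121.4] red pocket [287.4 134.3]
nest now
 [[222 194 157  96  95  97  90  57 105 107 118  61  93  98  98  93 120 201]
 [206 211 159 104  95  97  93  57  99 100 101  55  90  97  98  90  91 201]
 [203 203 127 109  96  96  97  60  62  62  62  56  95  97  97  89  76 180]
 [205 200 106 104 104 100  94  65  59  64  65  62  94  98  97  86  73 161]
 [200 192  93  99 235 214  97  84  94 131  87  89  98  97  99  85  72 161]
 [203 194  96 125 246 243 117  95 112 202  88  81  79  91  99  85  74 189]
 [193 197  95 118 201 200 146 135 118 213  81  56  53  69  81  96  72 188]
 [209 214 108 198 154 158 220 223 176 205  80  45  45  70  88 111  79 185]
 [206 205 127 250 215 180 249 252 241 222 110  80  98 104 107 112  88 198]
 [204 171 115 252 249 213 240 250 242 224 185 200 238 224 221 241 193 211]
 [199 193 123 209 197 184 184 172 167 164 157 161 163 164 166 168 160 215]
 [218 220 136 152 153 153 154 154 15
[... 255 characters left out ...]
 95  96  95  89  76 177]
 [204 197 105 104  95  94  93  94  96  95  95  95  95  96  96  87  71 156]
 [198 188  94  96  95  95  95  93 105 134  95  93  96  96  97  85  70 159]
 [199 191  94  95  94  95  95  95 110 198  93  95  95  97  95  81  72 186]
 [191 194  94  99 113 142 139 133 115 208  91  80  73  72  81  94  73 185]
 [205 210 108 206 218 220 220 220 172 203  78  68  65  70  86 108  76 181]
 [202 203 124 251 252 245 248 252 239 219 109 101 130 104 106 109  87 196]
 [201 168 114 252 249 225 239 248 240 223 181 197 239 222 217 240 188 206]
 [195 190 119 206 194 182 181 169 164 162 156 158 160 162 162 167 156 211]
 [215 217 134 149 150 152 151 151 150 149 151 151 152 156 157 155 160 210]]
```

The white ball now shows in the white nest at about (276,150) in the scene view, and the carrier is level. I'll turn back and go over the mat.

>>> {"fn": "carry_out", "kwargs": {
  "series": [
    [[0.001, 0.01, 0, 0, 0, 0.01], [0.002, 0.03, 0, 0, 0, 0.04], [0.004, 0.06, 0, 0, 0, 0.09], [0.006, 0.09, 0, 0, 0, 0.14], [0.008, 0.12, 0, 0, 0, 0.19], [0.01, 0.16, 0, 0, 0, 0.24], [0.013, 0.2, 0, 0, 0, 0.29], [0.015, 0.24, 0, 0, 0, 0.34]]
  ]
}}

```text
clock: 20.8
tool_pos: [0.4312, -0.0796, 0.2208]
eef_rot: [-0.013, 1.0, 0.0, -0.0]
contact_force: [0.7, -0.4, -1.9]
gripper_width: 0.151
grasp_force: 98.4
```

>>> {"fn": "carry_out", "kwargs": {
  "series": [
    [[0.002, 0.04, 0, 0, 0, 0.05], [0.005, 0.08, 0, 0, 0, 0.1], [0.007, 0.12, 0, 0, 0, 0.15], [0.01, 0.16, 0, 0, 0, 0.2], [0.012, 0.2, 0, 0, 0, 0.25], [0.014, 0.235, 0, 0, 0, 0.3], [0.016, 0.26, 0, 0, 0, 0.35], [0.016, 0.274, 0, 0, 0, 0.4]]
  ]
}}

```text
clock: 21.8
tool_pos: [0.4391, 0.0574, 0.2208]
eef_rot: [-0.599, 0.801, 0.0, -0.0]
contact_force: [-0.2, 0.0, -1.1]
gripper_width: 0.147
grasp_force: 98.4
```

>>> {"fn": "carry_out", "kwargs": {
  "series": [
    [[0, 0, -0.01, 0, 0, 0.03], [0, 0, -0.03, 0, 0, 0.0383], [0, 0, -0.07, 0, 0, 0.0383], [0, 0, -0.12, 0, 0, 0.0383], [0, 0, -0.17, 0, 0, 0.0383], [0, 0, -0.2, 0, 0, 0.0383], [0, 0, -0.22, 0, 0, 0.0383], [0, 0, -0.22, 0, 0, 0.0383]]
  ]
}}

```text
clock: 22.8
tool_pos: [0.439, 0.0565, 0.1105]
eef_rot: [-0.643, 0.766, -0.0, -0.0]
contact_force: [0.4, 0.1, -1.2]
gripper_width: 0.154
grasp_force: 98.4
```

Run:
```python
from h import *
from station import manip
s=manip.get_state();c=manip.camera_info("wrist");im=manip.snapshot("wrist");cv2.imwrite("pics/m1.png",im)
T=s["tool_pos"];q=s["eef_rot"];print(T.round(4),q.round(4),s["qpos"].round(2),"yaw",np.degrees(2*np.arctan2(q[1],q[0])))
from scipy.spatial.transform import Rotation as Rr
R=Rr.from_quat(q).as_matrix()
h=cv2.cvtColor(im,cv2.COLOR_BGR2HSV)
blue=((h[...,0]>100)&(h[...,0]<130)&(h[...,1]>110)&(h[...,2]>40))
dark=h[...,2]<50
for v in list(range(60,210,8)):
    b=np.where(blue[v,200:310])[0]+200;d=np.where((dark|blue)[v,190:320])[0]+190
    e=lambda u,z:((R.T@(ray(c,(u,v),z)-T))[:2]*1000).round(1).tolist()
    print(v,(b[0],b[-1],e(b[0],T[2]-.028),e(b[-1]+1,T[2]-.028)) if len(b)>5 else None,(d[0],d[-1],(ray(c,(d[0],v),.003)[:2]*1000).round(1).tolist(),(ray(c,(d[-1]+1,v),.003)[:2]*1000).round(1).tolist()) if len(d)>5 else None)
w=[v for v in range(100,200) if h[v,253,1]<60 and h[v,253,2]>110];print("stripe rows",w, [((R.T@(ray(c,(253,v),T[2]-.042)-T))[0]*1000).round(1) for v in w[:1]+w[-1:]])
```

```text
[0.439  0.0565 0.1105] [-6.430e-01  7.659e-01 -0.000e+00 -4.000e-04] [ 0.59 -0.38 -0.54  0.   -1.41 -0.76] yaw 260.03428181455
60 None None
68 None None
76 None None
84 None None
92 None (np.int64(214), np.int64(293), [453.3, -22.4], [396.7, -12.5])
100 None (np.int64(214), np.int64(292), [454.5, -17.0], [398.1, -7.1])
108 (np.int64(219), np.int64(288), [66.2, -15.6], [66.3, 17.8]) (np.int64(214), np.int64(292), [455.6, -11.5], [398.9, -1.6])
116 (np.int64(219), np.int64(289), [62.5, -15.7], [62.5, 18.4]) (np.int64(214), np.int64(293), [456.8, -6.0], [399.0, 4.2])
124 (np.int64(219), np.int64(289), [58.7, -15.8], [58.8, 18.5]) (np.int64(214), np.int64(291), [458.0, -0.3], [401.2, 9.6])
132 (np.int64(220), np.int64(288), [54.9, -15.5], [54.9, 18.2]) (np.int64(213), np.int64(291), [460.0, 5.3], [402.0, 15.4])
140 (np.int64(220), np.int64(288), [51.0, -15.6], [51.0, 18.3]) (np.int64(215), np.int64(291), [459.7, 11.4], [402.8, 21.3])
148 (np.int64(220), np.int64(288), [47.1, -15.7], [47.1, 18.4]) (np.int64(215), np.int64(291), [461.0, 17.2], [403.7, 27.3])
156 (np.int64(220), np.int64(28
[... 228 characters left out ...]
nt64(221), np.int64(287), [34.9, -15.6], [34.9, 18.3]) (np.int64(216), np.int64(290), [464.1, 35.6], [407.0, 45.6])
180 (np.int64(221), np.int64(287), [30.7, -15.7], [30.7, 18.4]) (np.int64(216), np.int64(289), [465.4, 41.8], [408.7, 51.8])
188 (np.int64(221), np.int64(287), [26.5, -15.8], [26.5, 18.6]) (np.int64(217), np.int64(289), [465.9, 48.3], [409.6, 58.2])
196 (np.int64(222), np.int64(287), [22.2, -15.4], [22.2, 18.7]) (np.int64(217), np.int64(289), [467.3, 54.8], [410.5, 64.7])
204 (np.int64(222), np.int64(286), [17.8, -15.6], [17.8, 18.3]) (np.int64(217), np.int64(289), [468.7, 61.3], [411.5, 71.3])
stripe rows [147, 148, 149, 150, 151, 152, 153] [np.float64(45.5), np.float64(42.2)]
```

In this image the carrier agrees with the mat to within 1 mm and 0.5°, so I'll lower it.

>>> {"fn": "carry_out", "kwargs": {
  "series": [
    [[0.001, 0, -0.02, 0, 0, 0], [0.001, 0, -0.05, 0, 0, 0], [0.001, 0, -0.08, 0, 0, 0], [0.001, 0, -0.1, 0, 0, 0], [0.001, 0, -0.11, 0, 0, 0], [0.001, 0, -0.115, 0, 0, 0], [0.001, 0, -0.119, 0, 0, 0], [0.001, 0, -0.119, 0, 0, 0]]
  ]
}}

```text
clock: 23.85
tool_pos: [0.4398, 0.0567, 0.0516]
eef_rot: [-0.643, 0.766, -0.0, 0.0]
contact_force: [0.5, 0.1, -1.1]
gripper_width: 0.154
grasp_force: 98.4
```

>>> {"fn": "carry_out", "kwargs": {
  "series": [
    [[0, 0, -0.001, 0, 0, 0], [0, 0, -0.001, 0, 0, 0], [0, 0, -0.002, 0, 0, 0], [0, 0, -0.002, 0, 0, 0], [0, 0, -0.002, 0, 0, 0], [0, 0, -0.002, 0, 0, 0], [0, 0, -0.002, 0, 0, 0], [0, 0, -0.002, 0, 0, 0]]
  ]
}}

```text
clock: 24.85
tool_pos: [0.44, 0.0567, 0.0513]
eef_rot: [-0.643, 0.766, -0.0, 0.0]
contact_force: [-2.1, -0.3, 4.7]
gripper_width: 0.149
grasp_force: 99.5
```

In contact with the mat at +4.7 N. I'll open partway and rise.

>>> {"fn": "carry_out", "kwargs": {
  "series": [
    [[0, 0, 0, 0, 0, 0], [0, 0, 0, 0, 0, 0], [0, 0, 0, 0, 0, 0], [0, 0, 0, 0, 0, 0], [0, 0, 0, 0, 0, 0], [0, 0, 0, 0, 0, 0], [0, 0, 0, 0, 0, 0], [0, 0, 0, 0, 0, 0]]
  ],
  "gripper": 0.2
}}

```text
clock: 25.85
tool_pos: [0.4397, 0.0566, 0.0505]
eef_rot: [-0.643, 0.766, -0.0, 0.0]
contact_force: [0.1, 1.0, -0.2]
gripper_width: 0.6
grasp_force: 0.0
```

>>> {"fn": "carry_out", "kwargs": {
  "series": [
    [[0, 0, 0.02, 0, 0, 0], [0, 0, 0.06, 0, 0, 0], [0, 0, 0.12, 0, 0, 0], [0, 0, 0.2, 0, 0, 0], [0, 0, 0.28, 0, 0, 0], [0, 0, 0.36, 0, 0, 0], [0, 0, 0.42, 0, 0, 0], [0, 0, 0.44, 0, 0, 0]]
  ]
}}

```text
clock: 26.85
tool_pos: [0.4402, 0.0566, 0.2731]
eef_rot: [-0.643, 0.766, -0.001, 0.002]
contact_force: [-0.0, -0.2, 0.2]
gripper_width: 0.602
grasp_force: 0.0
```

>>> {"fn": "carry_out", "kwargs": {
  "series": [
    [[0, -0.02, 0.02, 0, 0, 0], [0, -0.05, 0.04, 0, 0, 0], [0, -0.08, 0.06, 0, 0, 0], [0, -0.1, 0.06, 0, 0, 0], [0, -0.12, 0.06, 0, 0, 0], [0, -0.12, 0.06, 0, 0, 0], [0, -0.12, 0.06, 0, 0, 0], [0, -0.12, 0.06, 0, 0, 0]]
  ]
}}

```text
clock: 27.85
tool_pos: [0.4397, -0.0031, 0.3003]
eef_rot: [-0.643, 0.766, 0.0, -0.0]
contact_force: [0.0, 0.4, -0.8]
gripper_width: 0.601
grasp_force: 0.0
```

Run:
```python
from h import *
from station import manip
s=manip.get_state();c=manip.camera_info("wrist");im=manip.snapshot("wrist");cv2.imwrite("pics/f1.png",im);sc=manip.snapshot("scene");cv2.imwrite("pics/f1s.png",sc)
print(s["tool_pos"],s["contact_force"],s["clock"])
h=cv2.cvtColor(im,cv2.COLOR_BGR2HSV)
blue=((h[...,0]>100)&(h[...,0]<130)&(h[...,1]>110)&(h[...,2]>50)).astype(np.uint8)*255;dark=(h[...,2]<45).astype(np.uint8)*255
roi=np.zeros_like(blue);roi[105:252,225:297]=255
al=cv2.morphologyEx((blue|dark)&roi,cv2.MORPH_CLOSE,np.ones((3,3)))
for n,m,z in(("mat",al,.003),("carrier",blue&roi,.023)):
    k=max(cv2.findContours(m,0,1)[0],key=cv2.contourArea);print(cv2.boundingRect(k));P=np.array([ray(c,p[0],z)[:2] for p in k],np.float32)*1000
    r=cv2.minAreaRect(P);print(n,r)
for v in range(120,245,12):
    d=np.where(al[v])[0];b=np.where((blue&roi)[v])[0]
    if len(d) and len(b):print(v,d[0],d[-1],b[0],b[-1],(ray(c,(np.mean([d[0],d[-1]])+.5,v),.003)[:2]*1000).round(1),(ray(c,(np.mean([b[0],b[-1]])+.5,v),.023)[:2]*1000).round(1))
```

```text
[ 0.43969443 -0.00309803  0.30029664] [ 0.00686188  0.39490199 -0.828245  ] 27.85
(241, 140, 42, 105)
mat ((439.1952209472656, 59.644935607910156), (156.32266235351562, 57.09862518310547), 80.13755798339844)
(249, 146, 26, 99)
carrier ((439.33270263671875, 57.183860778808594), (141.05238342285156, 34.431800842285156), 80.24964904785156)
156 242 281 249 274 [428.9   4.5] [428.8   0.9]
168 242 281 249 274 [431.7  21.3] [431.5  16.9]
180 242 281 249 274 [434.6  38.5] [434.2  33.2]
192 242 281 250 273 [437.5  56. ] [437.   49.9]
204 242 280 249 273 [441.3  73.9] [440.5  66.9]
216 242 280 249 272 [444.3  92.2] [444.2  84.3]
228 242 280 249 273 [447.5 111. ] [446.5 102.3]
240 242 279 249 273 [451.4 130.1] [449.5 120.6]
```

The carrier sits on the mat within about 2 mm and 0.2° of centred. A last check on the balls and the bystanders, then I'll hand in.

Run:
```python
import cv2,numpy as np
from station import manip
o=cv2.imread("pics/scene0.png");f=manip.snapshot("scene")
d=(cv2.absdiff(o,f).max(2)>40).astype(np.uint8);d[:,330:]=0
n,l,s,c=cv2.connectedComponentsWithStats(d)
print([(s[i].tolist(),c[i].round().tolist()) for i in range(1,n) if s[i,4]>8])
g=cv2.cvtColor(f,6);print(g[144:158:2,268:310:3])
print(manip.sign_off())
```

```text
[([213, 0, 64, 134, 5409], [244.0, 61.0]), ([272, 147, 8, 6, 41], [275.0, 150.0]), ([293, 147, 7, 6, 30], [296.0, 150.0]), ([273, 154, 6, 4, 19], [276.0, 155.0]), ([294, 154, 6, 3, 14], [296.0, 155.0]), ([298, 165, 32, 34, 653], [317.0, 179.0]), ([224, 219, 15, 13, 67], [231.0, 224.0]), ([241, 220, 10, 8, 30], [246.0, 224.0]), ([208, 228, 64, 156, 4835], [239.0, 298.0]), ([227, 237, 9, 8, 26], [231.0, 241.0]), ([327, 377, 3, 7, 12], [328.0, 381.0])]
[[125 108  94  94  95  96  94  94  94  94  98  96  95  89]
 [104 102 101 100  93  95  96  94  95  93  94  95  95  86]
 [ 91  99 232 210  95  93 107 133  94  92  96  94  96  85]
 [ 95 125 244 242 117  94 109 200  85  77  77  89  95  83]
 [ 94 116 199 198 144 133 114 210  80  52  53  67  79  92]
 [104 195 150 155 215 220 175 201  77  43  43  66  86 107]
 [125 249 211 176 248 252 239 219 108  79  97 101 105 108]]
the job is handed in; nothing more can be done
None
```

The job is handed in: each ball is in the nest of its own colour, tipped at about 46°, and the carrier is level on the mat, let go and within about 2 mm and 0.2° of centred; the arm stayed clear of the other objects, and the clock stood at about 28 s of the 66 s allowed.

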